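# Set the lathe's tool rest to centre height

## Task

A half-turned stool leg is mounted in the wood lathe and its tool rest has been left right down in its holder. First swing the holder's lock lever (the ball-ended one in front) well over to the left, about a sixth to a quarter of a turn, to slacken it; then take the rest by its bar, draw it straight up in its bore, turn it parallel with the leg, and finish still holding it with its top edge level with the leg's centre line, so that I can lock it there. Do not force it, do not pull the post out of the bore, and leave the other tools on the bench and the lathe where they are.

Things in the scene. Friction and masses are not known exactly. Their poses are not given: they have to be found in the camera images.
- rest_bar (a point): tool rest, a loose steel T (0.4 to 0.9 kg): bar 200 mm long, 12 mm thick with flat upright sides, 20 mm deep (42 mm in its middle 50 mm), on a 25 mm round post. Point: over the post, middle of the bar's length and thickness, 16 mm below its top edge; good to grip. y along the bar, z up. A collar under the bar, 38 mm wide, 8 mm high, rests on the holder at the start
- rest: the tool rest as a whole: origin on the post's axis at the collar's underside, 34 mm below rest_bar, same axes; the post reaches 85 mm below it. The web above the collar is 42 mm high
- bore (a point): the rest's holder (casting on the lathe bed, fixed): middle of the mouth of its upright bore, on top of a round boss 54 mm wide, 65 mm high. Bore 26 mm wide, open below; the post stands in it. The mouth is always 87 mm below the leg's centre line, so the rest must rise 37 mm from fully down. x towards the lathe, y to the left seen from the robot, z up
- banjo: the rest's holder as a whole, fixed; origin on the bore's axis, 65 mm below its mouth; axes as bore. A second lever at its far end clamps it to the bed: leave it
- lock_lever (a joint): lock lever in front (robot side) of the boss, turning about a level axis along the x of bore. 0 rad: upright, tight (starts 0 to 0.1), its screw pressing on the post. Grows as the ball swings to the left (+y of bore) and down; past 1.0 it is slack, 1.5 is its stop. Stiff (about 3 N at the ball), stays where left
- lever_hub (a point): centre of the lock lever's hub (22 mm wide and long), on its axis, in the plane in which the lever swings: 52 mm in front of the bore's axis, 30 mm below the bore's mouth; axes as bore
- lever_ball (a point): centre of the 22 mm ball on the lock lever's end, 80 mm from the hub's centre; the stem is a round rod 10 to 13 mm thick
- centre_line (a point): the lathe (fixed; headstock left, tailstock right): point on the centre line of the mounted leg (25 to 40 mm thick), mid-length. y along the leg to the left, z up. The bed's top is 152 mm below; the leg's axis is 90 to 112 mm beyond the bore's axis
- gouge: spindle gouge, 420 mm, turned wooden handle; bystander, leave alone
- skew: skew chisel, 410 mm, turned wooden handle; bystander, leave alone
- blank: square leg blank, 40 x 40 x 400 mm; bystander, leave alone
- hammer: hammer, 300 mm; bystander, leave alone
- caliper: brass spring caliper lying flat, 170 x 90 mm; bystander, leave alone
- shave: brass spokeshave, 250 mm; bystander, leave alone
- wax: round tin of wax, 74 mm wide, 34 mm high, standing on the lathe bed; bystander, leave alone
- cork: cork sanding block 65 x 110 x 28 mm; bystander, leave alone

How it is judged:
By the outcome, as a careful person would: the job done as asked, in the order asked, and still so for the second after the job is handed in, while the arm keeps its last pose, push and grip.
It also fails if it takes over 51 s, if anything falls off the work surface, if the arm or the gripper's body presses on something with over 40 N, if the wrist force passes 120 N, or if a joint passes its speed limit or range.

## Robot

A 6-joint arm with a two-finger parallel gripper is mounted at the origin on the work surface. World frame = base frame: x ahead of the robot, y to its left, z up, the work surface at z = 0. Lengths are in m, angles in rad, forces in N, time in s.
With the tool pointing down it reaches from about 0.35 to 0.725 m from the base axis. Payload 6 kg.
Tool frame: the origin (TCP) lies midway between the tips of the shut fingers; the grasp point (between the pads) lies 19 mm behind it; z points along the fingers, y is the line along which they close (so a half turn about z gives the same grasp; the last joint's range is limited). The gripper opens to 85 mm and grips with 20 to 120 N. Pads are 22 mm wide; open, the fingers measure 114 mm over their backs; the gripper's body (76 mm by 85 mm) begins 54 mm behind the grasp point. The pads swing forward as they close: fully open they stand 13 mm farther back than shut.
Start: joints at [-0.798, 0.04, 0.085, 0, -1.615, -0.334], TCP at [0.255, -0.543, 0.231] pointing down, gripper open.
Joint ranges: [-2.56, 2.56], [-1.29, 2.01], [-1.08, 1.49], [-3.29, 1.98], [-2.81, -0.18], [-2.99, 2.99]. Speed limits (rad/s): [2.57, 2.57, 3.01, 3.14, 3.14, 3.14].

## Interface

Orientations are given as [roll, pitch, yaw] about the fixed x, y, z axes, in that order (R = Rz(yaw) Ry(pitch) Rx(roll)).
In Python, from workcell import readout, camera, camera_info, hand_in gives the robot as it stands.
- The arm moves only by the tool move_arm, never from a script. Its argument "motion" is a list of rows, each an object with "rot": the turn, a rotation vector about the tool's x, y, z in degrees, a list of three; "offset": the shift along the tool's x, y, z in m, a list of three; "jaw": the closure, from 0 (fully open) to 1 (shut). In form: [{"rot": [rx, ry, rz], "offset": [x, y, z], "jaw": jaw}, ...]. A call has 1 to 10 rows; each row shifts and turns the commanded pose from where the row before left it, along the tool's axes as they then stand; what a row does not reach is not made up. A row lasts 1/12 s, in which the tool goes at most 41.7 mm and 7.16 degrees, less where a joint would pass 70% of its speed; a pose out of reach is approached as far as the arm can. A call is refused whole if a number of a shift passes 0.0417 or a number of a turn 7.16, either way. A call with a gripper value outside its range is refused whole. The fingers move at their own pace and stop on an object; "grip_force" is the grip in N (left out, the last holds). Time passes only in rows, so rows that do not move let the fingers close. It gives the time, the measured TCP pose, the force, the opening and the grip force at its end, in the units of the state.
- readout.state(): the state, without advancing time (a new reading comes with each control period).
- camera(name): name is "scene" or "top"; returns the picture (400x640x3 uint8, red, green, blue); there is no depth.
- camera_info(name): a dict with "intrinsics" (3x3 intrinsics, pixels), "T" (4x4, takes a point from camera to world coordinates). Camera axes: x right, y up, looking along -z (the intrinsics and any distortion apply to the point x, -y, -z); pixel columns grow to the right and rows downward; lengths in m; the calibration is good to about 2 mm. A picture is of the moment at which its call begins. camera_info takes no time and is no camera call.
- hand_in(): hands the job in; it is judged then, once.
The state is a dict: "time_s": time; "joint_pos": joint angles; "qd": joint speeds; "effort": joint torques, N m; "ee_pos": TCP position; "eef_rot": TCP orientation; "force": force on the tool from outside, world axes, zero at the start; "moment": the same for the moment, N m; "width": opening from 0.0 (shut) to 1.0 (fully open); "grip_force": force on a finger pad.
Only numpy, scipy, OpenCV 4.12 (cv2) and the standard library are available. Lean on these libraries where they do the work, as an engineer would, in place of code of your own. Each camera call takes 0.05 s, during which the arm holds its last target. There are 200 camera calls.

## Working session

There is one attempt and no reset: what is moved stays moved. The work goes in short steps, Python scripts to look and compute and a tool call to move; the robot and the scene stay as the last step left them, time stands still between calls to the robot, and variables do not carry over. Pictures are saved under pics/ and viewed, at most 10 in all, crops included, and the job is handed in when it is done.

Besides the shell and the picture viewer there is one more tool, called after "Call:" by a JSON object that holds its "fn" and its "kwargs". move_arm: Moves the arm, as the interface text tells. Its arguments: {"type":"object","properties":{"motion":{"type":"array","items":{"type":"object","properties":{"rot":{"type":"array","items":{"type":"number"}},"offset":{"type":"array","items":{"type":"number"}},"jaw":{"type":"number"}}}},"grip_force":{"type":"number"}},"required":["motion"]}

```bash
mkdir -p pics; python3 - <<'E'
from workcell import readout,camera,camera_info
import cv2,numpy as np
s=readout.state();print({k:np.round(v,3).tolist() for k,v in s.items()})
for n in("scene","top"):
    cv2.imwrite(f"pics/{n}0.png",camera(n)[:,:,::-1]);i=camera_info(n)
    print(n,{k:(np.round(v,4).tolist() if not isinstance(v,str) else v) for k,v in i.items()})
E
```

```text
{'time_s': 0.0, 'joint_pos': [-0.798, 0.041, 0.084, -0.0, -1.615, -0.334], 'qd': [0.001, -0.0, 0.001, 0.0, 0.002, 0.0], 'effort': [-0.0, -36.821, 34.742, 6.933, -0.006, -0.0], 'ee_pos': [0.255, -0.543, 0.23], 'eef_rot': [3.14, -0.0, -2.703], 'force': [0.65, 0.619, -0.388], 'moment': [-0.01, -0.026, -0.031], 'grip_force': 0.0, 'width': 1.0}
scene {'intrinsics': [[490.3725, 0.0, 321.3736], [0.0, 490.3725, 208.3092], [0.0, 0.0, 1.0]], 'T': [[0.7751, -0.4957, 0.3918, 1.175], [0.6318, 0.617, -0.4692, -0.8005], [-0.0092, 0.6112, 0.7914, 1.5552], [0.0, 0.0, 0.0, 1.0]]}
top {'intrinsics': [[508.3287, 0.0, 318.1734], [0.0, 508.3287, 199.961], [0.0, 0.0, 1.0]], 'T': [[0.0235, 0.9942, -0.1054, 0.3146], [-0.9996, 0.0251, 0.0136, 0.0207], [0.0161, 0.105, 0.9943, 1.6157], [0.0, 0.0, 0.0, 1.0]]}
```

View pics/scene0.png

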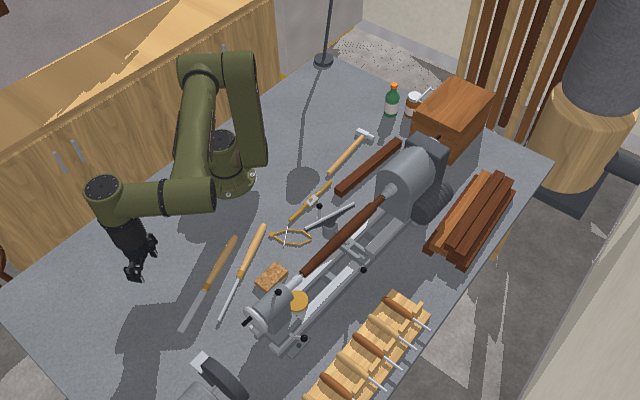

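View pics/top0.png

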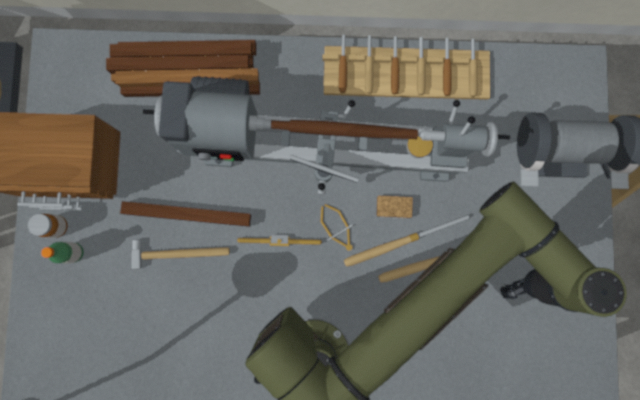

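The scene view shows the rest's bar near (330,215) with the ball near (319,206). In the top view the bar runs from about (292,158) to (357,180), with the ball at (321,187). Next I'll take enlarged crops.

```bash
cat > h.py <<'E'
import numpy as np,cv2
from workcell import readout,camera,camera_info
I={n:camera_info(n) for n in("scene","top")}
def ray(n,u,v):
    K=np.array(I[n]["intrinsics"]);T=np.array(I[n]["T"])
    d=np.linalg.solve(K,[u,v,1]);return T[:3,3],T[:3,:3]@(d*[1,-1,-1])
def plane(n,uv,z):
    o,d=ray(n,*uv);return o+d*(z-o[2])/d[2]
def proj(n,p):
    K=np.array(I[n]["intrinsics"]);T=np.array(I[n]["T"])
    c=T[:3,:3].T@(np.array(p)-T[:3,3])*[1,-1,-1];q=K@c;return q[:2]/q[2]
def tri(a,b):
    o,d=ray("scene",*a);p,e=ray("top",*b);d=d/np.linalg.norm(d);e=e/np.linalg.norm(e)
    s=np.linalg.lstsq(np.c_[d,-e],p-o,rcond=None)[0];A=o+d*s[0];B=p+e*s[1]
    return (A+B)/2,np.linalg.norm(A-B)
def crop(n,x,y,w,h,k,out):
    im=camera(n)[y:y+h,x:x+w,::-1];cv2.imwrite(out,cv2.resize(im,None,fx=k,fy=k,interpolation=cv2.INTER_CUBIC))
E
python3 - <<'E'
from h import *
crop("scene",270,170,130,95,6,"pics/s1.png")
crop("top",260,105,130,95,6,"pics/t1.png")
E
```

```text
(no output)
```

View pics/s1.png

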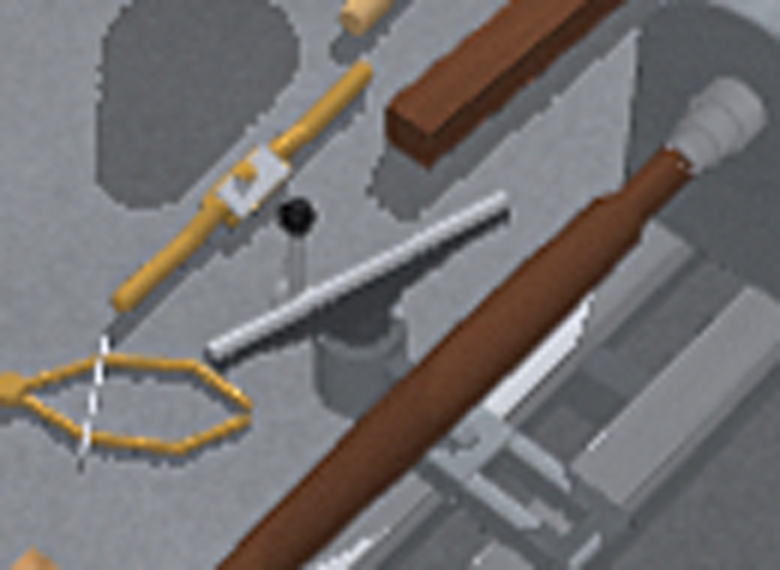

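View pics/t1.png

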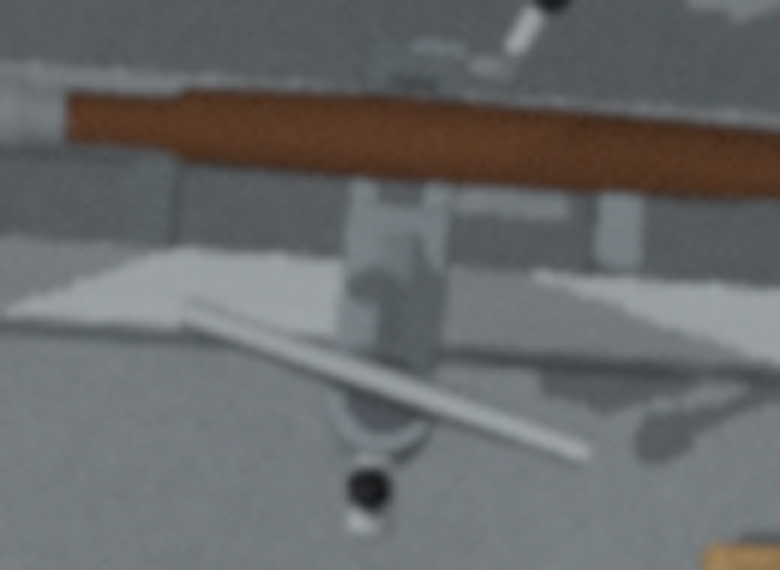

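Scene crop: the bar ends are at about (503,200) and (213,352), and the ball is at (297,216). Top crop: the bar ends are at (192,310) and (588,455), the ball is at (369,490), and the leg axis runs from (68,118) to (780,163).

```bash
python3 - <<'E'
from h import *
f=lambda x,y,X,Y:(X+(x+.5)/6-.5,Y+(y+.5)/6-.5)
S=lambda x,y:f(x,y,270,170)
Tt=lambda x,y:f(x,y,260,105)
P={}
for n,a,b in[("barL",S(503,200),Tt(192,310)),("barR",S(213,352),Tt(588,455)),("ball",S(297,216),Tt(369,490)),("legL",S(682,160),Tt(68,119)),("legR",(303,273),(418,134))]:
    P[n],e=tri(a,b);print(n,P[n].round(4),round(e,4))
for a,b in(("barL","barR"),("legL","legR")):
    d=P[a]-P[b];print(a,(P[a]+P[b])/2,np.linalg.norm(d),"dir deg from +y:",np.degrees(np.arctan2(-d[0],d[1])),d[2])
# leg line from top image given height: heights 
for z in(.2,.21,.22,.23):
  a=plane("top",Tt(68,119),z);b=plane("top",Tt(780,164),z);d=a-b;print(z,a,b,np.degrees(np.arctan2(-d[0],d[1])))
E
```

```text
barL [0.5841 0.0794 0.2179] 0.002
barR [ 0.5214 -0.1062  0.2145] 0.0021
ball [ 0.5008 -0.0054  0.221 ] 0.0001
legL [0.6635 0.1373 0.2596] 0.0046
legR [ 0.6468 -0.2631  0.2641] 0.005
barL [ 0.55274478 -0.01339082  0.21617333] 0.19593180715785832 dir deg from +y: -18.689264634315233 0.003418818052289274
legL [ 0.65513991 -0.06291844  0.26184204] 0.4008166790719694 dir deg from +y: -2.37874633244512 -0.004483106674058601
0.2 [0.67702224 0.14073296 0.2       ] [ 0.66455932 -0.19730971  0.2       ] -2.111418583368261
0.21 [0.67446224 0.13988526 0.21      ] [ 0.66208735 -0.19576959  0.21      ] -2.1114185833682626
0.22 [0.67190223 0.13903757 0.22      ] [ 0.65961538 -0.19422947  0.22      ] -2.111418583368265
0.23 [0.66934223 0.13818988 0.23      ] [ 0.65714341 -0.19268935  0.23      ] -2.111418583368267
```

Triangulated geometry:
- Bore axis is at about (0.553,-0.013), with its mouth at z≈0.168.
- The ball is 52 mm in front of the bore, as it should be.
- The bore frame is yawed about −2.1° and the bar about −18.7°.

I'll turn the tool to yaw −92° with the jaw shut, raise it, and go over to the right of the ball.

Call:
{"fn": "move_arm", "kwargs": {"motion": [{"rot":[0,0,-7],"offset":[0,0,-0.008],"jaw":1},{"rot":[0,0,-7],"offset":[0,0,-0.008],"jaw":1},{"rot":[0,0,-7],"offset":[0,0,-0.008],"jaw":1},{"rot":[0,0,-7],"offset":[0,0,-0.008],"jaw":1},{"rot":[0,0,-7],"offset":[0,0,-0.008],"jaw":1},{"rot":[0,0,-7],"offset":[0,0,-0.008],"jaw":1},{"rot":[0,0,-7],"offset":[0,0,-0.008],"jaw":1},{"rot":[0,0,-7],"offset":[0,0,-0.008],"jaw":1},{"rot":[0,0,-6.8],"offset":[0,0,-0.008],"jaw":1},{"rot":[0,0,0],"offset":[0,0,0],"jaw":1}]}}

```text
time_s: 1.03
ee_pos: [0.255, -0.5435, 0.3049]
eef_rot: [-3.14, -0.002, -1.603]
force: [-0.3, -0.9, 0.6]
width: -0.0
grip_force: 0.0
```

Call:
{"fn": "move_arm", "kwargs": {"motion": [{"offset":[-0.03,-0.015,0],"jaw":1},{"offset":[-0.034,-0.016,0],"jaw":1},{"offset":[-0.034,-0.016,0],"jaw":1},{"offset":[-0.034,-0.016,0],"jaw":1},{"offset":[-0.034,-0.016,0],"jaw":1},{"offset":[-0.034,-0.016,0],"jaw":1},{"offset":[-0.034,-0.016,0],"jaw":1},{"offset":[-0.034,-0.016,0],"jaw":1},{"offset":[-0.034,-0.016,0],"jaw":1},{"offset":[-0.034,-0.016,0],"jaw":1}]}}

```text
invalid input at $.motion[0]: expected keys rot, offset, jaw
```

Call:
{"fn": "move_arm", "kwargs": {"motion": [{"rot":[0,0,0],"offset":[-0.03,-0.015,0],"jaw":1},{"rot":[0,0,0],"offset":[-0.034,-0.016,0],"jaw":1},{"rot":[0,0,0],"offset":[-0.034,-0.016,0],"jaw":1},{"rot":[0,0,0],"offset":[-0.034,-0.016,0],"jaw":1},{"rot":[0,0,0],"offset":[-0.034,-0.016,0],"jaw":1},{"rot":[0,0,0],"offset":[-0.034,-0.016,0],"jaw":1},{"rot":[0,0,0],"offset":[-0.034,-0.016,0],"jaw":1},{"rot":[0,0,0],"offset":[-0.034,-0.016,0],"jaw":1},{"rot":[0,0,0],"offset":[-0.034,-0.016,0],"jaw":1},{"rot":[0,0,0],"offset":[-0.034,-0.016,0],"jaw":1}]}}

```text
time_s: 1.87
ee_pos: [0.4262, -0.2112, 0.3029]
eef_rot: [-3.141, 0.0, -1.611]
force: [0.6, -0.4, -0.3]
width: 0.001
grip_force: 0.0
```

Call:
{"fn": "move_arm", "kwargs": {"motion": [{"rot":[0,0,0],"offset":[-0.032,-0.013,0],"jaw":1},{"rot":[0,0,0],"offset":[-0.032,-0.013,0],"jaw":1},{"rot":[0,0,0],"offset":[-0.032,-0.013,0],"jaw":1},{"rot":[0,0,0],"offset":[-0.032,-0.013,0],"jaw":1},{"rot":[0,0,0],"offset":[-0.031,-0.013,0],"jaw":1},{"rot":[0,0,0],"offset":[0,0,0],"jaw":1},{"rot":[0,0,0],"offset":[0,0,0.025],"jaw":1},{"rot":[0,0,0],"offset":[0,0,0.025],"jaw":1},{"rot":[0,0,0],"offset":[0,0,0.01],"jaw":1},{"rot":[0,0,0],"offset":[0,0,0],"jaw":1}]}}

```text
time_s: 2.7
ee_pos: [0.4953, -0.0566, 0.2401]
eef_rot: [3.136, -0.001, -1.609]
force: [-0.3, -0.4, 0.1]
width: -0.001
grip_force: 0.0
```

```bash
python3 - <<'E'
from h import *
crop("scene",270,150,130,95,6,"pics/s2.png")
s=readout.state();print(s["ee_pos"],s["joint_pos"])
for z in(.21,.216,.222):
  f=lambda x,y:(260+(x+.5)/6-.5,105+(y+.5)/6-.5)
  a=plane("top",f(192,310),z);b=plane("top",f(588,455),z);d=a-b;print(z,(a+b)/2,np.degrees(np.arctan2(-d[0],d[1])),np.hypot(*d[:2]))
E
```

```text
[ 0.49599162 -0.05691361  0.24246777] [ 2.90413255e-01 -2.26427349e-01 -1.43557255e-01  1.64078982e-04
 -1.65598283e+00 -3.28358644e-01]
0.21 [ 0.55310796 -0.01416057  0.21      ] -18.853937047307696 0.19688724259084242
0.216 [ 0.55208994 -0.01401166  0.216     ] -18.853937047307692 0.19604686083927464
0.222 [ 0.55107192 -0.01386276  0.222     ] -18.853937047307657 0.19520647908770686
```

View pics/s2.png

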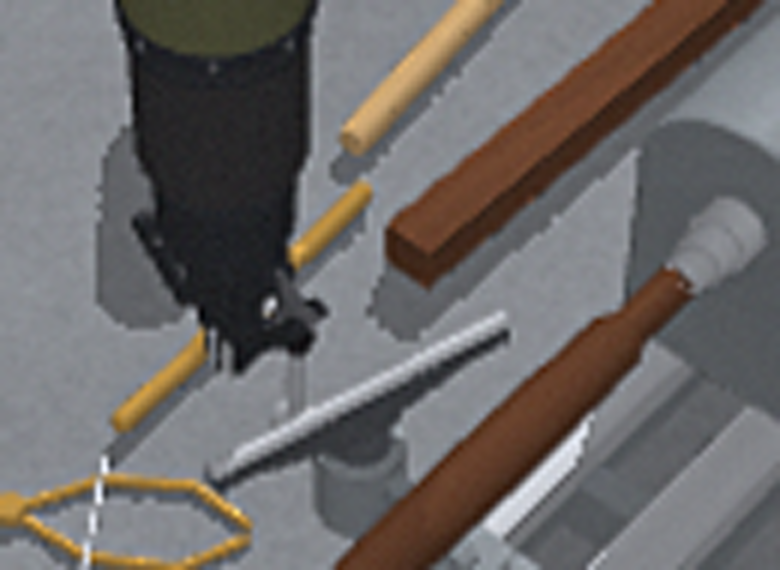

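The scene view shows the shut fingers to the right of the ball, at about (240,360), clear of the bar. Now I'll lower and push the ball left.

Call:
{"fn": "move_arm", "kwargs": {"motion": [{"rot":[0,0,0],"offset":[0,-0.002,0.021],"jaw":1},{"rot":[0,0,0],"offset":[0,0,0.021],"jaw":1},{"rot":[0,0,0],"offset":[-0.012,0,0],"jaw":1},{"rot":[0,0,0],"offset":[-0.012,0,0],"jaw":1},{"rot":[0,0,0],"offset":[-0.011,0,0.001],"jaw":1},{"rot":[0,0,0],"offset":[-0.008,0,0.001],"jaw":1},{"rot":[0,0,0],"offset":[-0.008,0,0.002],"jaw":1},{"rot":[0,0,0],"offset":[-0.008,0,0.002],"jaw":1},{"rot":[0,0,0],"offset":[0,0,0],"jaw":1},{"rot":[0,0,0],"offset":[0,0,0],"jaw":1}]}}

```text
time_s: 3.58
ee_pos: [0.5005, 0.0034, 0.195]
eef_rot: [3.141, 0.001, -1.605]
force: [-0.3, 0.8, -0.1]
width: 0.001
grip_force: 0.1
```

Call:
{"fn": "move_arm", "kwargs": {"motion": [{"rot":[0,0,0],"offset":[-0.006,0,0.004],"jaw":1},{"rot":[0,0,0],"offset":[-0.006,0,0.005],"jaw":1},{"rot":[0,0,0],"offset":[-0.006,0,0.005],"jaw":1},{"rot":[0,0,0],"offset":[-0.004,0,0.005],"jaw":1},{"rot":[0,0,0],"offset":[-0.004,0,0.005],"jaw":1},{"rot":[0,0,0],"offset":[-0.003,0,0.005],"jaw":1},{"rot":[0,0,0],"offset":[-0.002,0,0.005],"jaw":1},{"rot":[0,0,0],"offset":[-0.002,0,0.004],"jaw":1},{"rot":[0,0,0],"offset":[0,0,0],"jaw":1},{"rot":[0,0,0],"offset":[0,0,0],"jaw":1}]}}

```text
time_s: 4.42
ee_pos: [0.5018, 0.0357, 0.1571]
eef_rot: [3.141, 0.001, -1.607]
force: [0.8, 0.2, 1.5]
width: -0.005
grip_force: 0.8
```

```bash
python3 - <<'E'
from h import *
a=camera("scene")[160:250,270:400,::-1];b=camera("top")[115:205,260:390,::-1]
cv2.imwrite("pics/c3.png",cv2.resize(np.vstack([a,b]),None,fx=3.3*1,fy=3.3,interpolation=cv2.INTER_CUBIC))
print(readout.state()["force"])
E
```

```text
[2.06461075 1.11970428 1.86920283]
```

View pics/c3.png

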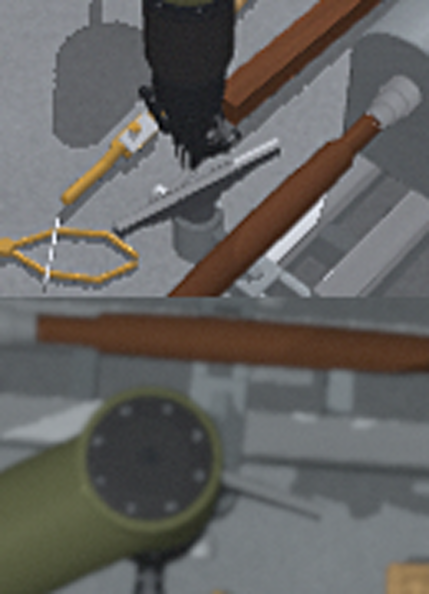

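The scene view shows the bar intact and the hub free, with the ball now hidden behind the gripper to the left. I'll rise clear, turn to the bar's angle with the jaw half open, and check the lever.

Call:
{"fn": "move_arm", "kwargs": {"motion": [{"rot":[0,0,0],"offset":[0,0,-0.02],"jaw":1},{"rot":[0,0,0],"offset":[0,0,-0.03],"jaw":1},{"rot":[0,0,0],"offset":[0,0,-0.03],"jaw":1},{"rot":[0,0,0],"offset":[0,0,-0.03],"jaw":1},{"rot":[0,0,5.6],"offset":[0,0,-0.03],"jaw":0.5},{"rot":[0,0,5.6],"offset":[0,0,0],"jaw":0.5},{"rot":[0,0,5.6],"offset":[0,0,0],"jaw":0.5},{"rot":[0,0,0],"offset":[0,0,0],"jaw":0.5},{"rot":[0,0,0],"offset":[0,0,0],"jaw":0.5}]}}

```text
time_s: 5.27
ee_pos: [0.5015, 0.0353, 0.2964]
eef_rot: [3.14, -0.001, -1.897]
force: [-0.0, -0.1, 0.2]
width: 0.495
grip_force: 0.0
```

```bash
python3 - <<'E'
from h import *
crop("scene",270,170,130,95,6,"pics/s4.png")
y=np.array([np.sin(np.radians(2.1)),np.cos(np.radians(2.1)),0]);hub=np.array([.501,-.011,.139])
for t in(.9,1.0,1.1,1.2,1.3,1.4,1.5): print(t,((proj("scene",hub+.08*(np.sin(t)*y+np.cos(t)*np.array([0,0,1])))-[270,170])*6).round())
print(readout.state()["ee_pos"],readout.state()["eef_rot"])
E
```

```text
0.9 [359. 190.]
1.0 [364. 192.]
1.1 [369. 195.]
1.2 [372. 200.]
1.3 [375. 205.]
1.4 [377. 211.]
1.5 [377. 218.]
[0.50154519 0.035283   0.29641921] [ 3.13995847e+00 -8.83122703e-04 -1.89699483e+00]
```

View pics/s4.png

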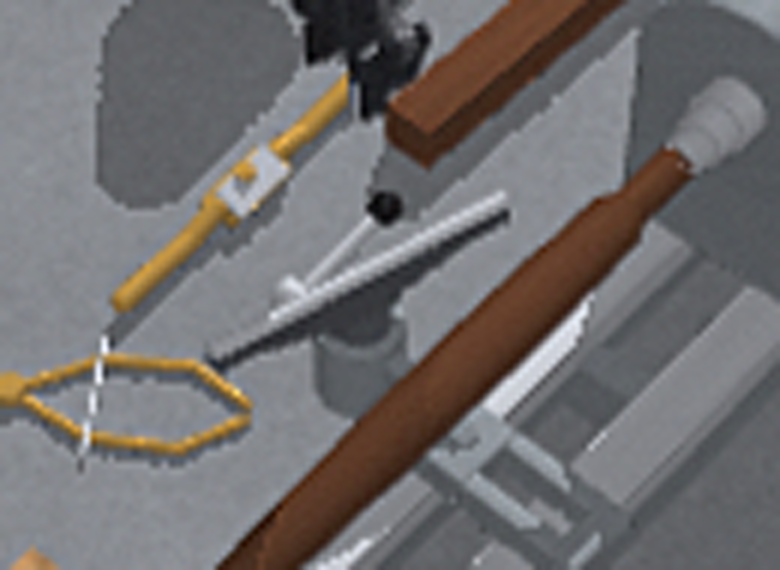

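The ball is now at crop (385,207), well over to the left. I'll fit the angle from the displacement and work out the move to the grip.

```bash
python3 - <<'E'
from h import *
y=np.array([np.sin(np.radians(2.1)),np.cos(np.radians(2.1)),0])
from scipy.optimize import least_squares
P=lambda h,t:((proj("scene",h+.08*(np.sin(t)*y+np.cos(t)*np.array([0,0,1])))-[270,170])*6)
Q=lambda h,t:((proj("top",h+.08*(np.sin(t)*y+np.cos(t)*np.array([0,0,1])))-[260,105])*6)
r=least_squares(lambda v:np.r_[P(v[:3],v[3])-[297,216],Q(v[:3],v[3])-[369,490],P(v[:3],v[4])-[385,207],(v[3]-.05)/.03],[.501,-.011,.139,.05,1.3])
print(r.x,r.fun)
s=readout.state();R=cv2.Rodrigues(np.eye(3))[0]
from scipy.spatial.transform import Rotation as Ro
R=Ro.from_euler("xyz",s["eef_rot"]).as_matrix()
for z in (.27,.185): print(z,R.T@(np.array([.552,-.0138,z])-s["ee_pos"]))
E
```

```text
[ 0.50094341 -0.00393764  0.13868632 -0.02252118  1.43955523] [-2.73990299  0.39556114 -1.98466706 -2.06167015 -0.83545904  0.11520581
 -2.4173726 ]
0.27 [ 0.03030342 -0.0635657   0.02634214]
0.185 [ 0.03022836 -0.0637046   0.11134199]
```

Lever at about 1.35–1.44 rad, so it is slack. Now over the bar and down.

Call:
{"fn": "move_arm", "kwargs": {"motion": [{"rot":[0,0,0],"offset":[0.01,-0.021,0],"jaw":0.5},{"rot":[0,0,0],"offset":[0.01,-0.021,0],"jaw":0.5},{"rot":[0,0,0],"offset":[0.01,-0.022,0],"jaw":0.5},{"rot":[0,0,0],"offset":[0,0,0],"jaw":0.5},{"rot":[0,0,0],"offset":[0,0,0.025],"jaw":0.5},{"rot":[0,0,0],"offset":[0,0,0.025],"jaw":0.5},{"rot":[0,0,0],"offset":[0,0,0],"jaw":0.5},{"rot":[0,0,0],"offset":[0,0,0],"jaw":0.5}]}}

```text
time_s: 5.98
ee_pos: [0.5519, -0.0139, 0.2461]
eef_rot: [3.139, -0.002, -1.899]
force: [-0.5, -0.3, 0.8]
width: 0.502
grip_force: 0.0
```

```bash
python3 - <<'E'
from h import *
crop("scene",270,150,130,95,6,"pics/s5.png")
s=readout.state();print(s["ee_pos"],s["eef_rot"])
e=np.array(s["ee_pos"]);print((proj("scene",e)-[270,150])*6)
E
```

```text
[ 0.55260457 -0.01395698  0.24807238] [-3.14140669e+00 -8.70691037e-04 -1.89884094e+00]
[355.70409799 358.76546726]
```

View pics/s5.png

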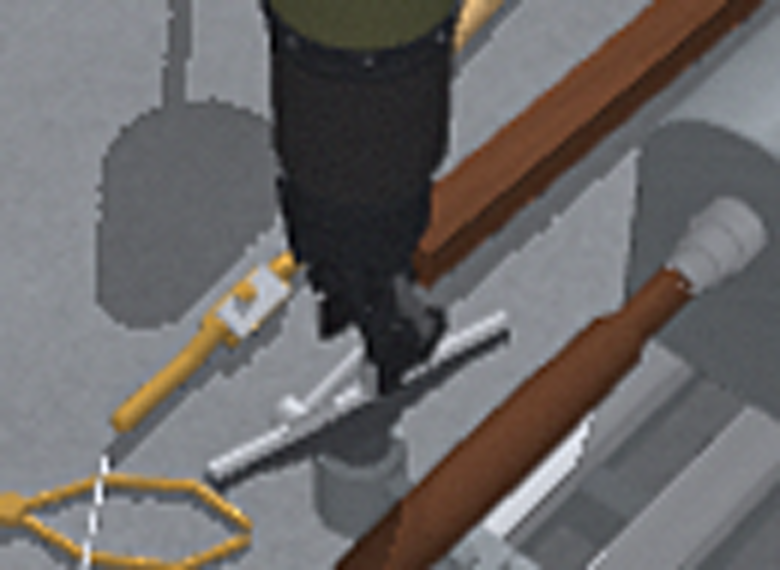

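The jaws straddle the bar above the post at about (370,370). Now I'll descend and close gently.

Call:
{"fn": "move_arm", "kwargs": {"motion": [{"rot":[0,0,0],"offset":[0,0,0.02],"jaw":0.5},{"rot":[0,0,0],"offset":[0,0,0.02],"jaw":0.5},{"rot":[0,0,0],"offset":[0,0,0.015],"jaw":0.5},{"rot":[0,0,0],"offset":[0,0,0.006],"jaw":0.5},{"rot":[0,0,0],"offset":[0,0,0],"jaw":0.6},{"rot":[0,0,0],"offset":[0,0,0],"jaw":0.7},{"rot":[0,0,0],"offset":[0,0,0],"jaw":0.8},{"rot":[0,0,0],"offset":[0,0,0],"jaw":1},{"rot":[0,0,0],"offset":[0,0,0],"jaw":1},{"rot":[0,0,0],"offset":[0,0,0],"jaw":1}], "grip_force": 20}}

```text
time_s: 6.87
ee_pos: [0.5529, -0.0135, 0.1882]
eef_rot: [-3.14, 0.001, -1.899]
force: [-4.7, 2.9, 5.7]
width: 0.137
grip_force: 20.6
```

```bash
python3 - <<'E'
from h import *
s=readout.state();print({k:np.round(s[k],4).tolist() for k in("ee_pos","eef_rot","force","moment","width","grip_force")})
E
```

```text
{'ee_pos': [0.5529, -0.0135, 0.1882], 'eef_rot': [-3.1402, 0.0011, -1.8993], 'force': [-4.7152, 2.9037, 5.6833], 'moment': [0.8243, 1.5764, 0.0765], 'width': 0.1367, 'grip_force': 20.6272}
```

The grip is on a 12 mm bar, as expected. I'll relieve the small side load, firm up the grip, and begin lifting.

Call:
{"fn": "move_arm", "kwargs": {"motion": [{"rot":[0,0,0],"offset":[0,0.0007,-0.0005],"jaw":1},{"rot":[0,0,0],"offset":[0,0,0],"jaw":1},{"rot":[0,0,0],"offset":[0,0,0],"jaw":1},{"rot":[0,0,0],"offset":[0,0,-0.003],"jaw":1},{"rot":[0,0,0],"offset":[0,0,-0.003],"jaw":1},{"rot":[0,0,0],"offset":[0,0,-0.003],"jaw":1},{"rot":[0,0,0],"offset":[0,0,0],"jaw":1},{"rot":[0,0,0],"offset":[0,0,0],"jaw":1},{"rot":[0,0,0],"offset":[0,0,0],"jaw":1}], "grip_force": 60}}

```text
time_s: 7.62
ee_pos: [0.5518, -0.0135, 0.1951]
eef_rot: [3.14, -0.0, -1.9]
force: [1.6, -0.7, -8.3]
width: 0.131
grip_force: 58.6
```

```bash
cat > st.py <<'E'
from h import *
s=readout.state();print({k:np.round(s[k],4).tolist() for k in("ee_pos","eef_rot","force","moment","width","grip_force")})
E
python3 st.py
```

```text
{'ee_pos': [0.5518, -0.0135, 0.1951], 'eef_rot': [3.1404, -0.0004, -1.9], 'force': [1.6317, -0.656, -8.2634], 'moment': [-0.1657, -0.7376, 0.0004], 'width': 0.1309, 'grip_force': 58.5622}
```

It is lifting freely at about the weight of the rest. I'll continue up, then turn.

Call:
{"fn": "move_arm", "kwargs": {"motion": [{"rot":[0,0,0],"offset":[0,0,-0.005],"jaw":1},{"rot":[0,0,0],"offset":[0,0,-0.005],"jaw":1},{"rot":[0,0,0],"offset":[0,0,-0.005],"jaw":1},{"rot":[0,0,0],"offset":[0,0,-0.005],"jaw":1},{"rot":[0,0,0],"offset":[0,0,-0.005],"jaw":1},{"rot":[0,0,0],"offset":[0,0,-0.004],"jaw":1},{"rot":[0,0,-2.8],"offset":[0,0,0],"jaw":1},{"rot":[0,0,-2.8],"offset":[0,0,0],"jaw":1},{"rot":[0,0,-2.8],"offset":[0,0,0],"jaw":1},{"rot":[0,0,0],"offset":[0,0,0],"jaw":1}]}}

```text
time_s: 8.45
ee_pos: [0.5521, -0.0134, 0.2252]
eef_rot: [-3.141, 0.0, -1.752]
force: [0.4, -0.3, -6.9]
width: 0.132
grip_force: 58.9
```

```bash
python3 st.py
```

```text
{'ee_pos': [0.5521, -0.0134, 0.2252], 'eef_rot': [-3.1414, 0.0002, -1.7516], 'force': [0.4107, -0.3442, -6.9248], 'moment': [0.0518, -0.2129, -0.0163], 'width': 0.1321, 'grip_force': 58.8869}
```

Call:
{"fn": "move_arm", "kwargs": {"motion": [{"rot":[0,0,-2.8],"offset":[0,0,0],"jaw":1},{"rot":[0,0,-2.8],"offset":[0,0,0],"jaw":1},{"rot":[0,0,-2.8],"offset":[0,0,0],"jaw":1},{"rot":[0,0,0],"offset":[0,0,0],"jaw":1},{"rot":[0,0,0],"offset":[0,0,0],"jaw":1}]}}

```text
time_s: 8.87
ee_pos: [0.5521, -0.0134, 0.2251]
eef_rot: [-3.141, 0.0, -1.609]
force: [1.0, -0.2, -5.9]
width: 0.132
grip_force: 58.9
```

```bash
python3 st.py; python3 - <<'E'
from h import *
zs=[];ys=[]
for i in range(8):
    im=camera("scene");s=readout.state();zs.append(s["ee_pos"][2]);ys.append(s["eef_rot"][2])
print(np.mean(zs),np.std(zs),np.degrees(np.mean(ys)))
a=im[150:245,270:400,::-1];b=camera("top")[105:185,260:390,::-1]
cv2.imwrite("pics/c6.png",cv2.resize(a,None,fx=6,fy=6,interpolation=cv2.INTER_CUBIC))
cv2.imwrite("pics/c7.png",cv2.resize(b,None,fx=6,fy=6,interpolation=cv2.INTER_CUBIC))
E
```

```text
{'ee_pos': [0.5521, -0.0134, 0.2251], 'eef_rot': [-3.1413, 0.0002, -1.6091], 'force': [1.0037, -0.2033, -5.9215], 'moment': [0.1413, -0.3167, -0.0388], 'width': 0.1322, 'grip_force': 58.8872}
0.224923718279391 6.709911974928098e-05 -92.12594556557914
```

View pics/c6.png

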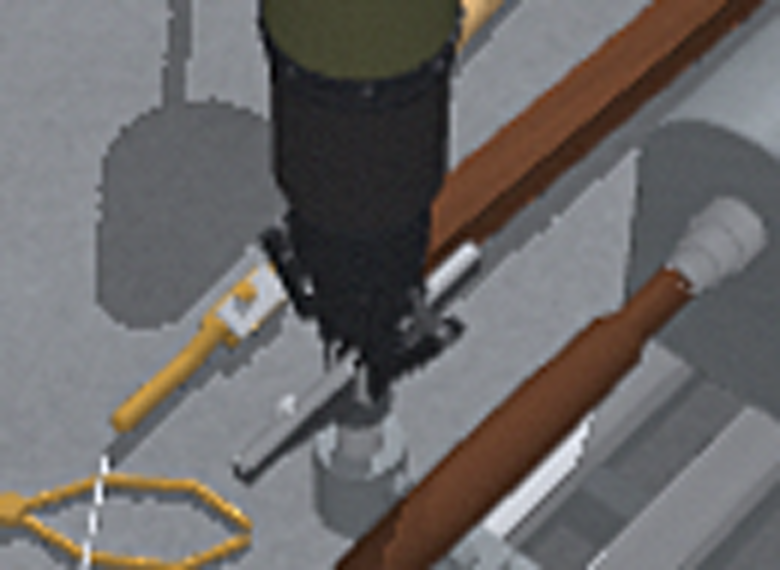

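View pics/c7.png

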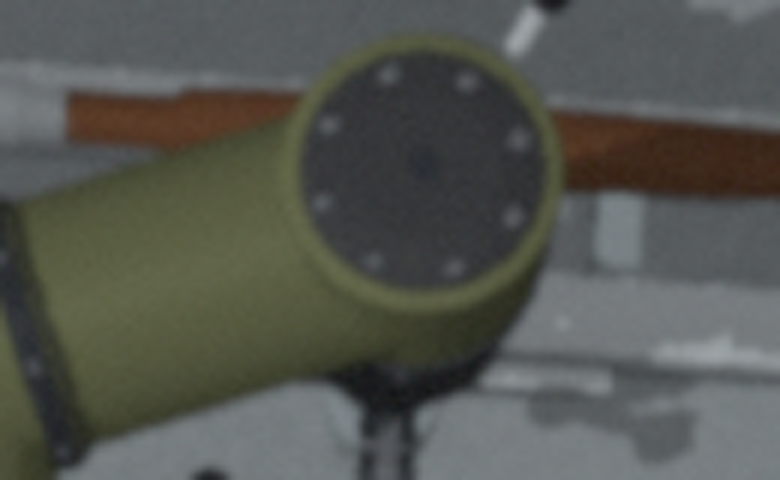

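The scene view shows the post drawn up with the bar raised and about parallel to the leg; its top-face ends are at about (470,249) and (242,465). The top view is blocked by the arm. I'll check the rise and the parallelism numerically.

```bash
python3 - <<'E'
from h import *
from scipy.optimize import least_squares
f=lambda x,y,X,Y:np.array((X+(x+.5)/6-.5,Y+(y+.5)/6-.5))
def pr(c,yaw,z,half):
    u=np.array([-np.sin(yaw),np.cos(yaw),0])*half
    b=np.array([*c,z]);return np.r_[proj("scene",b+u),proj("scene",b-u)]
i0=np.r_[f(503,200,270,170),f(213,352,270,170)]
i1=np.r_[f(470,249,270,150),f(242,465,270,150)]
for c in([.552,-.0138],[.553,-.012]):
  for lab,m,y0 in(("init",i0,-.33),("now",i1,-.037)):
    r=least_squares(lambda v:pr(c,v[0],v[1],v[2])-m,[y0,.22,.1]);print(lab,np.degrees(r.x[0]),r.x[1:],r.fun.round(2))
# free centre-y fit
for lab,m,y0 in(("init",i0,-.33),("now",i1,-.037)):
    r=least_squares(lambda v:pr([.552,v[2]],v[0],v[1],.1)-m,[y0,.22,-.014]);print(lab,np.degrees(r.x[0]),r.x[1:],r.fun.round(2))
# leg axis yaw in scene assuming level
a=plane("scene",f(682,160,270,170),.256);b=plane("scene",(303,273),.256);d=a-b;print("leg",np.degrees(np.arctan2(-d[0],d[1])),a,b)
E
```

```text
init -18.06093550003605 [0.21635143 0.09855031] [-0.58  0.02 -0.56 -0.02]
now -1.1950090666157758 [0.25409607 0.09926735] [-0.27  0.01 -0.26 -0.01]
init -18.040737493103137 [0.21530483 0.09873424] [-0.02  0.   -0.01 -0.  ]
now -1.2153600488343572 [0.25307673 0.09946489] [ 0.31 -0.01  0.29  0.01]
init -17.904540462001577 [ 0.21272482 -0.01038062] [ 0.26 -0.17 -0.19  0.2 ]
now -1.1376537420687536 [ 0.25250741 -0.01223134] [ 0.1  -0.11 -0.06  0.12]
leg -2.5963715752827357 [0.66338631 0.14188156 0.256     ] [ 0.64525615 -0.25793417  0.256     ]
```

```bash
python3 - <<'E'
from h import *
im=cv2.imread("pics/top0.png").astype(int);m=(im[:,:,2]-im[:,:,0]>30)
xs=np.arange(275,400);c=[]
for x in xs:
    r=np.where(m[110:148,x])[0];c.append(110+r.mean())
p=np.polyfit(xs,c,1);print(p,np.std(np.polyval(p,xs)-c))
for z in(.253,.26):
    a=plane("top",(275,np.polyval(p,275)),z);b=plane("top",(400,np.polyval(p,400)),z);d=a-b;print(a,b,np.degrees(np.arctan2(-d[0],d[1])))
# bar, initial: bright strip centroid per column
g=im.sum(2)/3;cc=[];xx=np.arange(296,354)
for x in xx:
    y0=156.7+(x-292)*24.1/66;ys=np.arange(int(y0)-4,int(y0)+6);w=np.clip(g[ys,x]-140,0,None)
    cc.append((w*ys).sum()/max(w.sum(),1e-6))
cc=np.array(cc);ok=np.abs(cc-(156.7+(xx-292)*24.1/66))<2.5
q=np.polyfit(xx[ok],cc[ok],1);print(q,np.std(np.polyval(q,xx[ok])-cc[ok]))
a=plane("top",(292,np.polyval(q,292)),.217);b=plane("top",(358,np.polyval(q,358)),.217);d=a-b;print(np.degrees(np.arctan2(-d[0],d[1])))
E
```

```text
[6.90384025e-02 1.05270058e+02] 0.23447831430030341
[0.66421282 0.12510598 0.253     ] [ 0.64953428 -0.21778595  0.253     ] -2.4512254453205227
[0.66241692 0.12456979 0.26      ] [ 0.64781378 -0.21656075  0.26      ] -2.4512254453205506
[ 0.39759878 38.78438341] 0.6150134692968999
-20.445278138238475
```

The leg's yaw is −2.45° and the bar, held by flat pads, is at −2.1°. A last small trim, then check.

Call:
{"fn": "move_arm", "kwargs": {"motion": [{"rot":[0,0,0.3],"offset":[0,0,-0.0002],"jaw":1},{"rot":[0,0,0],"offset":[0,0,0],"jaw":1},{"rot":[0,0,0],"offset":[0,0,0],"jaw":1},{"rot":[0,0,0],"offset":[0,0,0],"jaw":1},{"rot":[0,0,0],"offset":[0,0,0],"jaw":1},{"rot":[0,0,0],"offset":[0,0,0],"jaw":1}]}}

```text
time_s: 9.82
ee_pos: [0.5521, -0.0135, 0.2249]
eef_rot: [3.141, 0.0, -1.612]
force: [0.3, -0.6, -7.3]
width: 0.128
grip_force: 58.8
```

```bash
python3 st.py; python3 -c "
from workcell import hand_in
print(hand_in())"
```

```text
{'ee_pos': [0.5521, -0.0135, 0.2249], 'eef_rot': [3.1415, 0.0001, -1.612], 'force': [0.3092, -0.6238, -7.3042], 'moment': [-0.0683, -0.536, 0.0107], 'width': 0.1276, 'grip_force': 58.8408}
the job is handed in; nothing more can be done
None
```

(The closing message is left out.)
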